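Open the safety cap of the brush-cleaner jug

ROBOT

A 6-joint arm with a two-finger parallel gripper is mounted at the origin on the work surface. World frame = base frame: x ahead of the robot, y to its left, z up, the work surface at z = 0. Lengths are in m, angles in rad, forces in N, time in s.
With the tool pointing down it reaches from about 0.35 to 0.975 m from the base axis. Payload 4.9 kg.
Tool frame: the origin (TCP) lies on the centre line of the jaws, within the pads' length; the fingertips stand manip.tip_reach ahead of it and the grasp point (between the pads) is the TCP (manip.tip_reach is the distance from the TCP to the fingertips, in m); z points along the fingers, y is the line along which they close (so a half turn about z gives the same grasp; the last joint's range is limited). The gripper opens to 85 mm and grips with 20 to 120 N. Pads are 22 mm wide; open, the fingers measure 114 mm over their backs; the gripper's body (76 mm by 85 mm) begins 54 mm behind the grasp point. The pads swing forward as they close: fully open they stand 13 mm farther back than shut.
Start: joints at [1.117, 0.053, 1.613, -0, 1.476, -0.119], TCP at [0.205, 0.59, 0.25] pointing down, gripper open.
Joint ranges: [-3.01, 3.01], [-1.01, 2.22], [0.06, 2.58], [-1.02, 4.17], [0.09, 2.62], [-3.14, 3.14]. Speed limits (rad/s): [2.57, 2.57, 3.14, 3.14, 3.14, 3.14].

INTERFACE

Orientations are given as a unit quaternion [w, x, y, z].
In Python, from plant import manip gives the robot as it stands. The module is installed in compiled form; this text tells all that it offers.
- The arm moves only by the tool move_arm, never from a script. Its argument "rows" is a list of rows, each a list of 7 numbers: the shift along the tool's x, y, z in cm, then the turn, a rotation vector about the tool's x, y, z in degrees, then the opening, from -1 (shut) to 1 (fully open). In form: [[tx, ty, tz, ax, ay, az, jaw], ...]. A call has 1 to 20 rows; each row shifts and turns the commanded pose from where the row before left it, along the tool's axes as they then stand; what a row does not reach is not made up. A row lasts 1/12 s, in which the tool goes at most 41.7 mm and 7.16 degrees, less where a joint would pass 70% of its speed; a pose out of reach is approached as far as the arm can. A call is refused whole if a number of a shift passes 4.17 or a number of a turn 7.16, either way. A call with a gripper value outside its range is refused whole. The fingers move at their own pace and stop on an object; the grip force is fixed at half the most. Time passes only in rows, so rows that do not move let the fingers close. It gives the time, the measured TCP pose, the force, the opening and the grip force at its end, in the units of the state.
- manip.state(): the state, without advancing time (a new reading comes with each control period).
- manip.grab_frame(name): name is "side" or "top"; returns a dict with "img" (420x560x3 uint8, blue, green, red), "mtx" (3x3 intrinsics, pixels), "R" (3x3) and "t" (3): a world point X has camera coordinates R X + t. Camera axes: x right, y down, z forward; pixel columns grow to the right and rows downward; lengths in m; the calibration is good to about 2 mm. A picture is of the moment at which its call begins. There is no depth.
- manip.job_done(): hands the job in; it is judged then, once.
The state is a dict: "time": time; "joint_pos": joint angles; "joint_vel": joint speeds; "joint_efforts": joint torques, N m; "tool_pos": TCP position; "tool_rot": TCP orientation; "contact_force": force on the tool from outside, world axes, zero at the start; "ft_torque": the same for the moment, N m; "gripper_width": opening from 0.0 (shut) to 1.0 (fully open); "grasp_force": force on a finger pad.
Only numpy, scipy, OpenCV 4.12 (cv2) and the standard library are available. Lean on these libraries where they do the work, as an engineer would, in place of code of your own. Each camera call takes 0.05 s, during which the arm holds its last target. There are 200 camera calls.

TASK

Open the cream brush-cleaner jug in its leaning cradle: press its black safety cap with the yellow wing firmly down along the jug's own axis, keep it pressed while you turn it anticlockwise until it comes up against its stop, then lift it off. Set the cap down in the steel tray, wing up and flat on the tray's floor, without dropping it, and let go. Do not shift or topple the jars and the paint tin that stand around.

Things in the scene. Friction and masses are not known exactly. Their poses are not given: they have to be found in the camera images.
- neck (a point): Foot of the jug's neck, on the jug's axis. z points out along neck and cap, 25 degrees from vertical, leaning towards the robot; x in the plane of the lean, away from the robot and up; y level. Jug (cream, 100 by 130 mm, 175 mm long below this point) and dark steel cradle are fixed. Only the neck (39 mm wide, 26 mm high, 53 mm ring round it) rises beyond this point.
- cap: Safety cap: black ribbed cup 67 mm across, 28 mm high, yellow wing on top. 0.08 to 0.17 kg. Origin: centre of its open underside, 12 mm beyond point neck when on the jug; z towards the wing. Pressed 5 mm or more (aim for 7) it turns anticlockwise seen from above (positive about z) to a hard stop, 58 to 80 degrees on, hidden and different each time; never the other way.
- cap_top (a point): Centre of the cap's flat round top, 64 mm across, 28 mm above the cap's origin; axes as the cap's. Fingertips beside the wing can press on it. Held against its stop (or up to 4 degrees short) and let up, the cap rises and lifts straight off along the neck's axis (10 mm clears the ring, 30 mm the neck). Let up earlier it stays caught.
- cap_wing (a point): Middle of the yellow wing, 42 mm above the cap's origin. The wing is 56 mm long (cap x), 16 mm thick (cap y), 28 mm high. Locked, its x lies within 40 degrees of neck x, with up to 20 degrees of free play. Pressed, the cap turns with under 0.3 N m until its stop, which bears 1 N m and more.
- seal (a joint): Spring-loaded red disc inside the neck, which the cap presses in: m of travel, 0 with the cap locked at rest, positive when pressed (release from 0.005, bottom 0.009), -0.004 with the cap off. It pushes back with about 7 N at 0, 13 N at 0.005 and 18 N at 0.009.
- tray: Shallow steel tray, 160 mm (x) by 200 mm (y) outside, walls 4 mm thick and 22 mm high, floor 4 mm above the table. Fixed. Origin: centre of its underside, z up.
- tray_in (a point): Centre of the tray's inner floor.
- jar_mid: Small coral jar standing mouth down, 60 mm diameter, 100 mm high; origin: centre of its underside. Leave alone.
- jar_left: Coral jar standing mouth down, 72 mm diameter, 120 mm high; origin: centre of its underside. Leave alone.
- jar_right: Sage-green jar standing mouth down, 72 mm diameter, 120 mm high; origin: centre of its underside. Leave alone.
- paint_tin: Coral paint tin, 105 mm diameter, 120 mm high; origin: centre of its underside. Leave alone.
- jar_clear: Clear glass jar standing mouth down, 76 mm diameter, 130 mm high; origin: centre of its underside. Leave alone.
Things that resemble listed ones, but are neither listed nor needed, are in the scene too. Of the things like the cap, leave any that is pink; of the rest the smaller one is meant.

How it is judged:
By the outcome, as a careful person would: the job done as asked, in the order asked, and still so for the second after the job is handed in, with the robot touching nothing.
It also fails if it takes over 64 s, if anything falls off the work surface, if the arm or the gripper's body presses on something with over 40 N, if the wrist force passes 120 N, or if a joint passes its speed limit or range.

## Working session

There is one attempt and no reset: what is moved stays moved. The work goes in short steps, Python scripts to look and compute and a tool call to move; the robot and the scene stay as the last step left them, time stands still between calls to the robot, and variables do not carry over. Pictures are saved under pics/ and viewed, at most 10 in all, crops included, and the job is handed in when it is done.

Besides the shell and the picture viewer there is one more tool, called after "Emit:" by a JSON object that holds its "fn" and its "kwargs", one argument or row to a line. move_arm: Moves the arm, as the interface text tells. Its arguments: {"type":"object","properties":{"rows":{"type":"array","items":{"type":"array","items":{"type":"number"}}}},"required":["rows"]}

```bash
mkdir -p pics
python3 - <<'E'
from plant import manip
import cv2,numpy as np,pickle
print(manip.state(), manip.tip_reach)
for n in("side","top"):
    f=manip.grab_frame(n); pickle.dump(f,open(n+'0.pkl','wb'))
    cv2.imwrite(f'pics/{n}0.png',cv2.resize(f['img'],(800,600),interpolation=cv2.INTER_CUBIC))
    print(n,f['mtx'],f['R'],f['t'],-f['R'].T@f['t'])
E
```

```text
{'time': 0.0, 'joint_pos': array([ 1.11698629e+00,  5.33809340e-02,  1.61430066e+00, -2.74432339e-05,
        1.47599349e+00, -1.18975394e-01]), 'joint_vel': array([ 1.29048952e-03, -2.18909874e-04, -2.29298550e-05,  3.19475793e-04,
        3.61487720e-04,  5.23885219e-05]), 'joint_efforts': array([-2.90627404e-04, -3.93690956e+01, -3.70175529e+01, -1.74523120e-04,
        7.05780520e-03, -1.93313508e-05]), 'tool_pos': array([0.20511631, 0.58976293, 0.24904407]), 'tool_rot': array([-2.81035537e-04,  1.66634953e-01,  9.86018107e-01, -1.00266785e-03]), 'contact_force': array([0.05763761, 0.04168429, 0.0937779 ]), 'ft_torque': array([0.00698293, 0.0238138 , 0.00701201]), 'grasp_force': 0.0, 'gripper_width': 1.0007209211438537} 0.019
side [[385.00782846   0.         278.26685119]
 [  0.         385.00782846 212.17463634]
 [  0.           0.           1.        ]] [[ 0.99677656 -0.08010462  0.00444225]
 [-0.04855678 -0.64643808 -0.76141976]
 [ 0.06386488  0.75874967 -0.64824395]] [-0.56589103  0.15321429  1.17334032] [ 0.49657127 -0.83655852  0.87978498]
top [[448.2704863    0.         279.49079453]
 [  0.         448.2704863  206.70202825]
 [  0.           0.           1.        ]] [[-0.00968805 -0.99989163  0.01108458]
 [-0.99806382  0.00898806 -0.06154534]
 [ 0.06143904 -0.01165937 -0.99804274]] [-4.76175961e-04  5.76722999e-01  1.19240280e+00] [0.50234166 0.00824292 1.22556884]
```

View pics/side0.png

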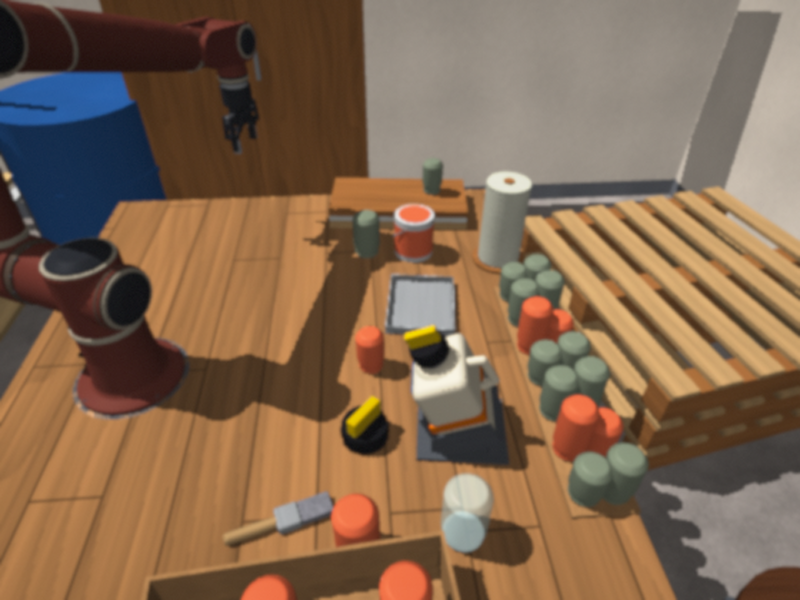

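View pics/top0.png

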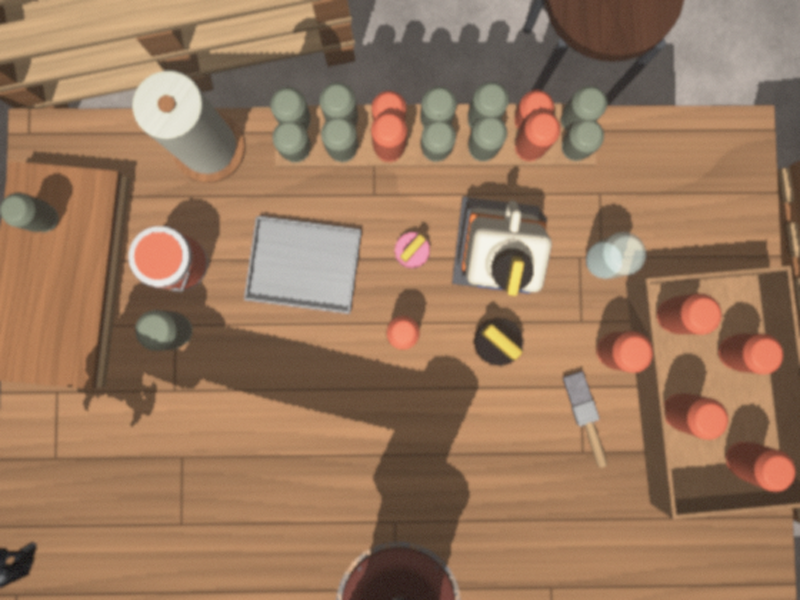

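The side view shows the capped jug near (428,345) and the tray near (422,305). In the top view the cap is near (512,272), the tray near (304,263), and the mid jar at (403,333). The large decoy cap is at (498,342) and the pink one at (412,248). Next I'll enlarge crops of the cap.

Run:
```python
import cv2,numpy as np,pickle
a=pickle.load(open('side0.pkl','rb'))['img'][215:290,265:365]
b=pickle.load(open('top0.pkl','rb'))['img'][145:220,310:410]
for n,i in(('s',a),('t',b)): cv2.imwrite(f'pics/{n}c.png',cv2.resize(i,(800,600),interpolation=cv2.INTER_CUBIC))
```

```text
(no output)
```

View pics/sc.png

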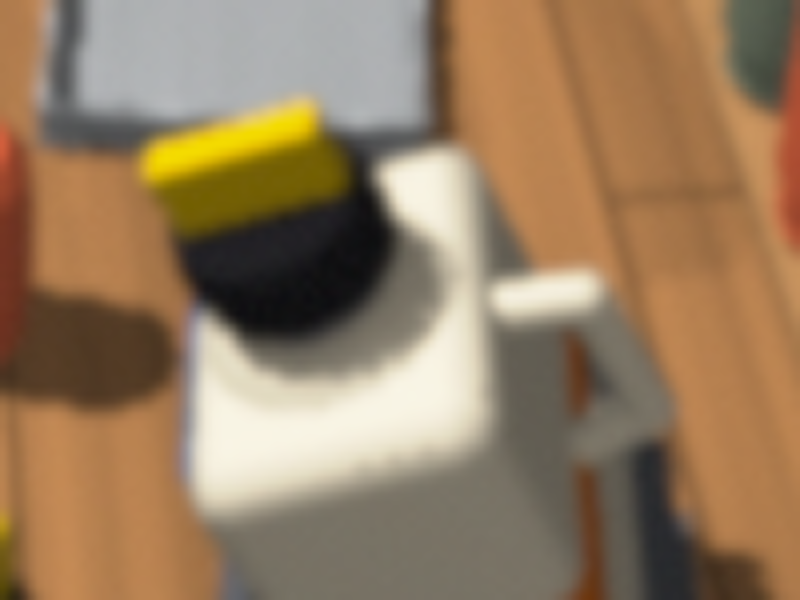

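View pics/tc.png

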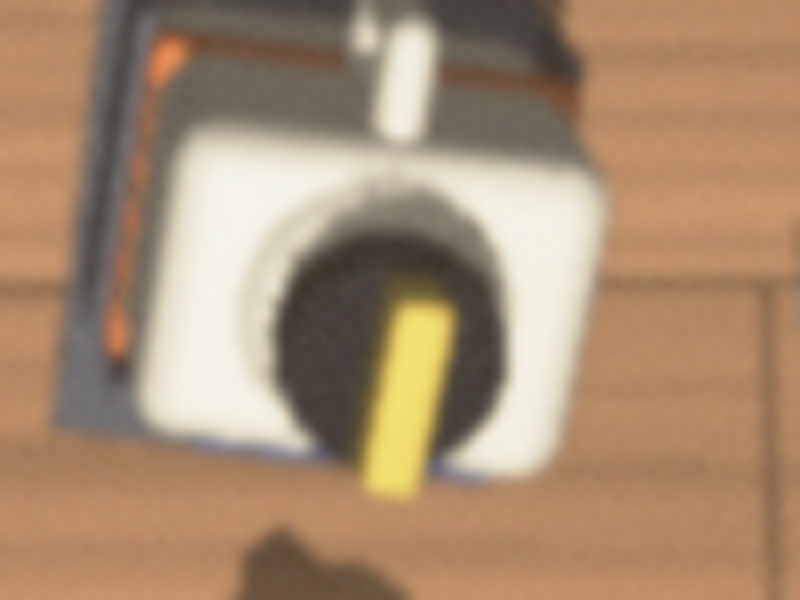

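Side crop: the wing top runs (143,155)–(308,98) and (155,185)–(325,130), with its foot at (190,238)–(350,190). Top crop: wing-top corners are (397,300), (457,305), (415,497) and (363,490), and the cap spans x from 272 to 505. I'll fit the poses from these.

```bash
cat > h.py <<'E'
import numpy as np,pickle,cv2
from scipy.optimize import least_squares
from scipy.spatial.transform import Rotation as Ro
F={n:pickle.load(open(n+'0.pkl','rb')) for n in('side','top')}
def pj(f,X):
    c=np.atleast_2d(X)@f['R'].T+f['t']; p=c@f['mtx'].T; return p[:,:2]/p[:,2:]
def neckR(psi): return (Ro.from_euler('z',psi)*Ro.from_euler('y',-25,degrees=True)).as_matrix()
E
cat > fit.py <<'E'
from h import *
cr=lambda p,o:(np.array(p,float)+.5)/8-.5+o
S=cr([(143,155),(308,98),(155,185),(325,130),(190,238),(350,190)],(265,215))
SW=np.array([(-28,8,56),(28,8,56),(-28,-8,56),(28,-8,56),(-28,-8,28),(28,-8,28)])/1e3
T=cr([(397,300),(457,305),(415,497),(363,490)],(310,145))
TW=np.array([(28,8,56),(28,-8,56),(-28,-8,56),(-28,8,56)])/1e3
J=cr([(140,430),(550,478),(605,185),(185,125)],(310,145))
th=np.linspace(0,2*np.pi,200)
C=np.vstack([np.c_[.032*np.cos(th),.032*np.sin(th),0*th+.028],np.c_[.0335*np.cos(th),.0335*np.sin(th),0*th+.0]])
def parts(p):
    N=neckR(p[3]); cap=lambda X:(X@Ro.from_euler('z',p[4]).as_matrix().T+[0,0,.012])@N.T+p[:3]
    r1=pj(F['side'],cap(SW))-S; r2=pj(F['top'],cap(TW))-T
    u=pj(F['top'],cap(C)); r3=np.array([u[:,0].min()-cr(272,310),u[:,0].max()-cr(505,310)])
    us=pj(F['side'],cap(C)); r4=np.array([us[:,1].max()-cr(338,215),us[:,0].max()-cr(393,265)])
    jx=np.array([(-.05,.065,0),(-.05,-.065,0),(.05,-.065,0),(.05,.065,0)])
    jj=pj(F['top'],jx@N.T+p[:3]); r5=(jj-J)
    return r1,r2,r3,r4,r5
f=lambda p:np.concatenate([x.ravel()*w for x,w in zip(parts(p),(1,1,1,1,.3))])
s=least_squares(f,[.56,-.15,.2,0,0],loss='soft_l1')
p=s.x; print(p[:3],np.degrees(p[3:]));
for r in parts(p): print(r.round(1).tolist())
N=neckR(p[3]); np.save('neck.npy',p); print('captop',p[:3]+N[:,2]*.04)
c=np.array([(258,214),(362,227),(350,312),(245,299)])*.7
tx=np.array([(.08,.1),(.08,-.1),(-.08,-.1),(-.08,.1)])
g=lambda q:(pj(F['top'],np.c_[tx@np.array([[np.cos(q[2]),np.sin(q[2])],[-np.sin(q[2]),np.cos(q[2])]])+q[:2],[.022]*4])-c).ravel()
t=least_squares(g,[.6,.15,0]); print('tray',t.x,np.degrees(t.x[2]),t.fun.round(1))
E
python3 fit.py
```

```text
[ 0.61611174 -0.18289541  0.19375176] [-6.42778777 -0.22695009]
[[0.1, -1.1], [1.1, -0.7], [-1.6, -0.2], [-0.9, -0.0], [-1.2, 0.9], [0.4, 0.4]]
[[-0.2, -0.3], [-0.3, -0.2], [0.5, -0.1], [-0.2, -0.0]]
[-1.0, 0.6]
[1.1, 1.4]
[[-1.3, 3.2], [2.2, 2.9], [3.2, -1.1], [-1.0, 0.5]]
captop [ 0.59931328 -0.18100291  0.23000407]
tray [ 0.63937752  0.17367058 -0.13811237] -7.913255882310883 [-0.6  0.2 -0.   0.7  0.5 -0.2  0.1 -0.7]
```

```bash
cat > go.py <<'E'
from h import *
from plant import manip
import sys
p=np.load('neck.npy'); N=neckR(p[3])
def Rtool(ang): # tool on cap at wing angle ang (deg, neck frame)
    A=N@Ro.from_euler('z',ang,degrees=True).as_matrix()
    return A@np.diag([1,-1,-1])
s=manip.state(); Rc=Ro.from_quat(np.roll(s['tool_rot'],-1)).as_matrix()
def to(pos,R=None):
    print('shift cm',(Rc.T@(np.array(pos)-s['tool_pos'])*100).round(2), 'rot deg',None if R is None else Ro.from_matrix(Rc.T@R).as_rotvec(degrees=True).round(2))
def oncap(h): return p[:3]+N[:,2]*(.012+h) # h above cap origin
E
python3 - <<'E'
from go import *
to(oncap(.13)+[0,0,.04],Rtool(np.degrees(p[4]))); print(oncap(.13)+[0,0,.04])
E
```

```text
shift cm [-58.35 -60.82 -11.23] rot deg [-36.32   4.28 163.76]
[ 0.5564772  -0.17617703  0.36244747]
```

Emit:
{"fn": "move_arm", "kwargs": {
  "rows": [
    [-2.5,-2.6,-0.6,0,0,0,1],
    [-2.5,-2.6,-0.6,0,0,0,1],
    [-2.5,-2.6,-0.6,0,0,0,1],
    [-2.5,-2.6,-0.6,0,0,0,1],
    [-2.5,-2.6,-0.6,0,0,0,1],
    [-2.5,-2.6,-0.6,0,0,0,1],
    [-2.5,-2.6,-0.6,0,0,0,1],
    [-2.5,-2.6,-0.6,0,0,0,1],
    [-2.5,-2.6,-0.6,0,0,0,1],
    [-2.5,-2.6,-0.6,0,0,0,1],
    [-2.5,-2.6,-0.6,0,0,0,1],
    [-2.5,-2.6,-0.6,0,0,0,1],
    [-2.5,-2.6,-0.6,0,0,0,1],
    [-2.5,-2.6,-0.6,0,0,0,1],
    [-2.5,-2.6,-0.6,0,0,0,1],
    [-2.5,-2.6,-0.6,0,0,0,1],
    [-2.5,-2.6,-0.6,0,0,0,1],
    [-2.5,-2.6,-0.6,0,0,0,1],
    [-2.5,-2.6,-0.6,0,0,0,1],
    [-2.5,-2.6,-0.6,0,0,0,1]
  ]
}}

```text
time: 1.77
tool_pos: [0.5069, -0.067, 0.3701]
tool_rot: [-0.0, 0.167, 0.986, 0.0]
contact_force: [0.0, 1.3, 0.6]
gripper_width: 1.002
grasp_force: 0.0
```

Emit:
{"fn": "move_arm", "kwargs": {
  "rows": [
    [-2.1,-2.2,0,0,0,0,0.2],
    [-2.1,-2.2,0,0,0,0,0.2],
    [-2.1,-2.2,0,0,0,0,0.2],
    [-2.1,-2.2,0,0,0,0,0.2],
    [0,0,0,0,0,7,0.2],
    [0,0,0,0,0,7,0.2],
    [0,0,0,0,0,7,0.2],
    [0,0,0,0,0,7,0.2],
    [0,0,0,0,0,7,0.2],
    [0,0,0,0,0,7,0.2],
    [0,0,0,0,0,7,0.2],
    [0,0,0,0,0,7,0.2],
    [0,0,0,0,0,7,0.2],
    [0,0,0,0,0,7,0.2],
    [0,0,0,0,0,7,0.2],
    [0,0,0,0,0,7,0.2],
    [0,0,0,0,0,7,0.2],
    [0,0,0,0,0,7,0.2],
    [0,0,0,0,0,7,0.2],
    [0,0,0,0,0,7,0.2]
  ]
}}

```text
time: 3.43
tool_pos: [0.557, -0.1758, 0.3696]
tool_rot: [-0.0, 0.912, 0.411, -0.0]
contact_force: [-0.2, -0.3, 1.0]
gripper_width: 0.601
grasp_force: 0.0
```

Run:
```python
from go import *
to(oncap(.13),Rtool(np.degrees(p[4]))); print(s)
```

```text
shift cm [-0.06 -0.    4.71] rot deg [-11.98  23.13  54.21]
{'time': 3.4333, 'joint_pos': array([-4.33074880e-01, -8.66031442e-02,  1.55481686e+00,  3.50123879e-06,
        1.67460078e+00,  2.91713535e-01]), 'joint_vel': array([ 1.83088259e-03,  7.71967648e-04,  7.11292839e-05, -1.22064552e-03,
       -8.29066245e-04,  1.44929010e+00]), 'joint_efforts': array([-1.17456057e-03, -3.43787205e+01, -3.81814814e+01, -1.56463079e-04,
        4.37070805e-03, -1.20691270e+00]), 'tool_pos': array([ 0.55695278, -0.17575806,  0.36956073]), 'tool_rot': array([-4.62555362e-04,  9.11859684e-01,  4.10501576e-01, -3.99083766e-04]), 'contact_force': array([-0.2454508 , -0.28649761,  0.99883201]), 'ft_torque': array([ 0.04512101,  0.01260276, -0.00472327]), 'grasp_force': 0.0, 'gripper_width': 0.6008013589101956}
```

Emit:
{"fn": "move_arm", "kwargs": {
  "rows": [
    [0,0,0,0,0,0,0.2],
    [0,0,0,0,0,0,0.2],
    [0,0,0,0,0,0,0.2]
  ]
}}

```text
time: 3.68
tool_pos: [0.5571, -0.1758, 0.37]
tool_rot: [-0.0, 0.91, 0.414, -0.0]
contact_force: [0.1, -0.3, 0.5]
gripper_width: 0.598
grasp_force: 0.0
```

Run:
```python
from go import *
to(oncap(.13),Rtool(np.degrees(p[4])))
```

```text
shift cm [-0.07 -0.02  4.75] rot deg [-12.06  23.06  54.7 ]
```

Emit:
{"fn": "move_arm", "kwargs": {
  "rows": [
    [0,0,0,-1.34,2.56,6.08,0.2],
    [0,0,0,-1.34,2.56,6.08,0.2],
    [0,0,0,-1.34,2.56,6.08,0.2],
    [0,0,0,-1.34,2.56,6.08,0.2],
    [0,0,0,-1.34,2.56,6.08,0.2],
    [0,0,0,-1.34,2.56,6.08,0.2],
    [0,0,0,-1.34,2.56,6.08,0.2],
    [0,0,0,-1.34,2.56,6.08,0.2],
    [0,0,0,-1.34,2.56,6.08,0.2],
    [0,0,0,0,0,0,0.2],
    [0,0,0,0,0,0,0.2],
    [0,0,0,0,0,0,0.2]
  ]
}}

```text
time: 4.68
tool_pos: [0.5572, -0.1759, 0.3705]
tool_rot: [0.012, 0.975, -0.057, 0.216]
contact_force: [0.3, -0.0, 0.6]
gripper_width: 0.602
grasp_force: 0.0
```

Run:
```python
from go import *
to(oncap(.09),Rtool(np.degrees(p[4]))); print(s['joint_pos'].round(2))
```

```text
shift cm [-2.09  0.04  8.33] rot deg [0.07 0.03 0.03]
[-0.51 -0.35  1.82  0.17  1.27  1.16]
```

Emit:
{"fn": "move_arm", "kwargs": {
  "rows": [
    [-0.7,0,2.1,0,0,0,0.2],
    [-0.7,0,2.1,0,0,0,0.2],
    [-0.7,0,2.1,0,0,0,0.2],
    [0,0,2.0,0,0,0,0.2],
    [0,0,0,0,0,0,0.2],
    [0,0,0,0,0,0,0.2]
  ]
}}

```text
time: 5.18
tool_pos: [0.573, -0.1775, 0.2849]
tool_rot: [0.012, 0.975, -0.057, 0.215]
contact_force: [0.6, -0.2, 0.6]
gripper_width: 0.601
grasp_force: 0.0
```

Run:
```python
from go import *
to(oncap(.047),Rtool(np.degrees(p[4])))
a=manip.grab_frame('side')['img'][190:280,255:375]
b=manip.grab_frame('top')['img'][145:235,310:430]
k=lambda i:cv2.resize(i,(400,300),interpolation=cv2.INTER_CUBIC)
cv2.imwrite('pics/app.png',np.hstack([k(a),k(b)]))
```

```text
shift cm [0.1  0.05 4.2 ] rot deg [ 0.01  0.17 -0.08]
```

View pics/app.png

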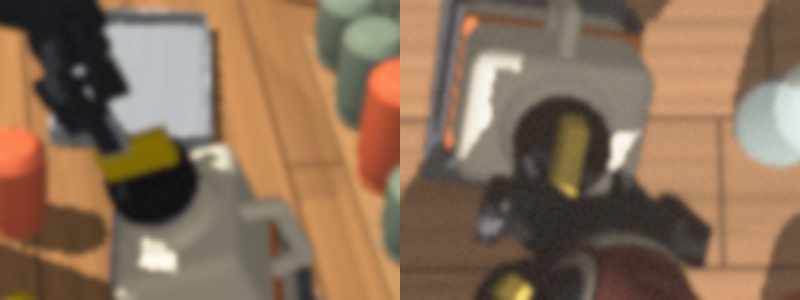

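Run:
```python
from go import *
for n,o in(('side',(255,190)),('top',(310,145))):
    for nm,v in(('TCP',(0,0,0)),('tipL',(0,-.026,.010)),('tipR',(0,.026,.010)),('tip+y',(0,.04,.01)),('wingtop',(0,0,.034))):
        u=pj(F[n],s['tool_pos']+Rc@np.array(v))[0]
        print(n,nm,u.round(1),((u-o)*10/3).round(0))
```

```text
side TCP [287.6 221.3] [109. 104.]
side tipL [289.5 216.9] [115.  90.]
side tipR [289.2 232. ] [114. 140.]
side tip+y [289.1 236.3] [114. 154.]
side wingtop [293.5 231.2] [128. 137.]
top TCP [362.8 199.4] [176. 181.]
top tipL [350.  196.5] [133. 172.]
top tipR [374.3 199.1] [214. 180.]
top tip+y [380.9 199.8] [236. 183.]
top wingtop [360.7 194. ] [169. 163.]
```

The side crop shows the near fingertip at about (116,140), where it was predicted. The top crop shows the wing under the gripper at (570,155), also as predicted. I'll descend and close on the wing.

Emit:
{"fn": "move_arm", "kwargs": {
  "rows": [
    [0.1,0,1.3,0,0,0,0.2],
    [0,0,1.3,0,0,0,0.2],
    [0,0,1.2,0,0,0,0.2],
    [0,0,0,0,0,0,0.2],
    [0,0,0,0,0,0,-1],
    [0,0,0,0,0,0,-1],
    [0,0,0,0,0,0,-1],
    [0,0,0,0,0,0,-1],
    [0,0,0,0,0,0,-1],
    [0,0,0,0,0,0,-1],
    [0,0,0,0,0,0,-1]
  ]
}}

```text
time: 6.2
tool_pos: [0.59, -0.1806, 0.2531]
tool_rot: [0.013, 0.974, -0.058, 0.217]
contact_force: [-1.9, -5.5, 1.1]
gripper_width: 0.172
grasp_force: 60.1
```

```bash
cat >> go.py <<'E'
def rep():
    d=N.T@(s['tool_pos']-p[:3])*1000-[0,0,12]
    e=(N.T@Rc@np.diag([1,-1,-1]))
    print('t',s['time'],'in cap frame mm',d.round(2),'ang',np.degrees(np.arctan2(e[1,0],e[0,0])).round(2),'F',(N.T@s['contact_force']).round(1),'M',(N.T@s['ft_torque']).round(2),'w',round(s['gripper_width']*85,1),s['grasp_force'],'q',s['joint_pos'].round(2))
E
python3 -c "
from go import *
rep()"
```

```text
t 6.2 in cap frame mm [ 1.31 -0.63 52.85] ang -0.37 F [-0.7 -5.7  1.6] M [-0.98  0.38 -0.12] w 14.6 60.09448170661926 q [-0.48 -0.22  1.9   0.17  1.05  1.15]
```

Emit:
{"fn": "move_arm", "kwargs": {
  "rows": [
    [0,0.05,0.3,0,0,0,-1],
    [0,0,0.3,0,0,0,-1],
    [0,0,0,0,0,0,-1],
    [0,0,0,0,0,0,-1]
  ]
}}

```text
time: 6.53
tool_pos: [0.5927, -0.1809, 0.2494]
tool_rot: [0.013, 0.974, -0.058, 0.217]
contact_force: [-8.5, -1.7, 7.7]
gripper_width: 0.172
grasp_force: 61.3
```

```bash
python3 -c "
from go import *
rep()"
```

```text
t 6.5333 in cap frame mm [ 2.19 -0.6  48.33] ang -0.32 F [-4.3 -2.6 10.5] M [-0.38  0.89  0.01] w 14.7 61.30788445472717 q [-0.48 -0.21  1.9   0.18  1.04  1.15]
```

Emit:
{"fn": "move_arm", "kwargs": {
  "rows": [
    [-0.05,0,0.25,0,0,0,-1],
    [0,0,0.25,0,0,0,-1],
    [0,0,0,0,0,0,-1],
    [0,0,0,0,0,0,-1]
  ]
}}

```text
time: 6.87
tool_pos: [0.5945, -0.1811, 0.2459]
tool_rot: [0.013, 0.974, -0.058, 0.217]
contact_force: [-11.4, -0.8, 11.3]
gripper_width: 0.176
grasp_force: 61.8
```

```bash
python3 -c "
from go import *
rep()"
```

```text
t 6.8667 in cap frame mm [ 2.37 -0.61 44.41] ang -0.3 F [-5.4 -2.1 15. ] M [-0.16  1.19 -0.  ] w 15.0 61.816688776016235 q [-0.48 -0.2   1.9   0.18  1.03  1.15]
```

Emit:
{"fn": "move_arm", "kwargs": {
  "rows": [
    [0,0,0.1,0,0,0,-1],
    [0,0,0,0,0,0,-1],
    [0,0,0,0,0,-4,-1],
    [0,0,0,0,0,-4,-1],
    [0,0,0,0,0,-4,-1],
    [0,0,0,0,0,-4,-1],
    [0,0,0,0,0,-4,-1],
    [0,0,0,0,0,-4,-1],
    [0,0,0,0,0,0,-1]
  ]
}}

```text
time: 7.62
tool_pos: [0.595, -0.1806, 0.2453]
tool_rot: [0.058, 0.965, 0.147, 0.21]
contact_force: [-10.8, 1.1, 12.5]
gripper_width: 0.172
grasp_force: 62.1
```

```bash
python3 -c "
from go import *
rep()"
```

```text
t 7.6167 in cap frame mm [ 2.56 -0.06 43.66] ang 23.82 F [-4.6 -0.1 16. ] M [0.04 1.17 0.07] w 14.7 62.05664277076721 q [-0.48 -0.2   1.9   0.18  1.03  0.73]
```

Emit:
{"fn": "move_arm", "kwargs": {
  "rows": [
    [0,0,0,0,0,-4,-1],
    [0,0,0,0,0,-4,-1],
    [0,0,0,0,0,-4,-1],
    [0,0,0,0,0,-4,-1],
    [0,0,0,0,0,-4,-1],
    [0,0,0,0,0,0,-1]
  ]
}}

```text
time: 8.12
tool_pos: [0.5949, -0.1804, 0.2452]
tool_rot: [0.093, 0.925, 0.313, 0.197]
contact_force: [-11.4, 2.8, 13.2]
gripper_width: 0.177
grasp_force: 62.2
```

```bash
python3 -c "
from go import *
rep()"
```

```text
t 8.1167 in cap frame mm [ 2.36  0.09 43.67] ang 43.82 F [-5.   1.5 16.9] M [0.15 1.36 0.08] w 15.0 62.16681718826294 q [-0.48 -0.2   1.9   0.18  1.03  0.38]
```

Emit:
{"fn": "move_arm", "kwargs": {
  "rows": [
    [0,0,0,0,0,-3,-1],
    [0,0,0,0,0,-3,-1],
    [0,0,0,0,0,-3,-1],
    [0,0,0,0,0,-3,-1],
    [0,0,0,0,0,0,-1]
  ]
}}

```text
time: 8.53
tool_pos: [0.5947, -0.1801, 0.2451]
tool_rot: [0.112, 0.887, 0.407, 0.186]
contact_force: [-12.1, 2.5, 13.4]
gripper_width: 0.172
grasp_force: 62.3
```

```bash
python3 -c "
from go import *
rep()"
```

```text
t 8.5333 in cap frame mm [ 2.09  0.35 43.65] ang 55.78 F [-5.5  1.1 17.3] M [ 0.26  1.58 -0.06] w 14.6 62.33232378959656 q [-0.48 -0.2   1.9   0.18  1.03  0.17]
```

Emit:
{"fn": "move_arm", "kwargs": {
  "rows": [
    [0,0,0,0,0,-2,-1],
    [0,0,0,0,0,-2,-1],
    [0,0,0,0,0,-2,-1],
    [0,0,0,0,0,0,-1]
  ]
}}

```text
time: 8.87
tool_pos: [0.5939, -0.1796, 0.2447]
tool_rot: [0.12, 0.865, 0.452, 0.179]
contact_force: [-18.5, 3.7, 16.7]
gripper_width: 0.172
grasp_force: 63.8
```

```bash
python3 -c "
from go import *
rep()"
```

```text
t 8.8667 in cap frame mm [ 1.21  0.81 43.64] ang 61.59 F [-9.9  1.6 23.1] M [ 0.38  2.18 -0.87] w 14.6 63.82945239543915 q [-0.48 -0.2   1.9   0.18  1.04  0.07]
```

Emit:
{"fn": "move_arm", "kwargs": {
  "rows": [
    [0,0,0,0,0,-2,-1],
    [0,0,0,0,0,0,-1]
  ]
}}

```text
time: 9.03
tool_pos: [0.5938, -0.1796, 0.2446]
tool_rot: [0.123, 0.858, 0.466, 0.177]
contact_force: [-18.6, 5.2, 16.4]
gripper_width: 0.17
grasp_force: 69.0
```

```bash
python3 -c "
from go import *
rep()"
```

```text
t 9.0333 in cap frame mm [ 1.08  0.82 43.62] ang 63.46 F [-10.3   3.1  22.9] M [ 0.26  2.27 -1.5 ] w 14.4 69.02232885360718 q [-0.48 -0.2   1.9   0.18  1.04  0.04]
```

Emit:
{"fn": "move_arm", "kwargs": {
  "rows": [
    [-0.03,-0.05,-0.1,0,0,1,-1],
    [-0.02,-0.04,-0.2,0,0,0,-1],
    [0,0,-0.2,0,0,0,-1],
    [0,0,-0.2,0,0,0,-1],
    [0,0,-0.2,0,0,0,-1],
    [0,0,-0.2,0,0,0,-1],
    [0,0,-0.2,0,0,0,-1],
    [0,0,-0.2,0,0,0,-1],
    [0,0,0,0,0,0,-1]
  ]
}}

```text
time: 9.78
tool_pos: [0.5885, -0.1792, 0.2538]
tool_rot: [0.123, 0.861, 0.458, 0.18]
contact_force: [6.5, -0.5, -2.0]
gripper_width: 0.171
grasp_force: 61.1
```

```bash
python3 -c "
from go import *
rep()"
```

```text
t 9.7833 in cap frame mm [ 0.14  0.62 54.23] ang 62.46 F [ 5.   0.3 -4.6] M [ 0.05 -0.78 -0.97] w 14.6 61.10295295715332 q [-0.48 -0.22  1.91  0.18  1.05  0.05]
```

Emit:
{"fn": "move_arm", "kwargs": {
  "rows": [
    [0.02,0.04,-0.3,0,0,0,-1],
    [0,0,-0.3,0,0,0,-1],
    [0,0,-0.3,0,0,0,-1],
    [0,0,-0.3,0,0,0,-1],
    [0,0,0,0,0,0,-1]
  ]
}}

```text
time: 10.2
tool_pos: [0.5824, -0.1789, 0.2651]
tool_rot: [0.123, 0.861, 0.46, 0.178]
contact_force: [-0.2, -0.4, -1.6]
gripper_width: 0.178
grasp_force: 59.9
```

```bash
python3 -c "
from go import *
rep()"
```

```text
t 10.2 in cap frame mm [-0.6   0.25 66.99] ang 62.68 F [-0.8 -0.4 -1.4] M [-0.02  0.28 -0.02] w 15.1 59.94366109371185 q [-0.49 -0.24  1.9   0.18  1.08  0.05]
```

Free: only the cap's weight remains. I'll lift clear along the axis, then look.

Emit:
{"fn": "move_arm", "kwargs": {
  "rows": [
    [0,0,-0.8,0,0,0,-1],
    [0,0,-1.5,0,0,0,-1],
    [0,0,-1.5,0,0,0,-1],
    [0,0,-1.5,0,0,0,-1],
    [0,0,-1.5,0,0,0,-1],
    [0,0,-1.5,0,0,0,-1],
    [0,0,0,0,0,0,-1],
    [0,0,0,0,0,0,-1]
  ]
}}

```text
time: 10.87
tool_pos: [0.5479, -0.1754, 0.3421]
tool_rot: [0.124, 0.861, 0.46, 0.179]
contact_force: [0.3, -0.4, -1.0]
gripper_width: 0.173
grasp_force: 60.0
```

Run:
```python
from go import *
rep()
a=manip.grab_frame('side')['img'][150:285,240:420]
cv2.imwrite('pics/lift.png',cv2.resize(a,(800,600),interpolation=cv2.INTER_CUBIC))
# target: tool down, wing along tray direction nearest
h0=.060
c=np.array([.6394,.1737])
v=Rc[:,0].copy();v[2]=0
print('tool x az',np.degrees(np.arctan2(v[1],v[0])))
for az in(30,56,82):
    R=Ro.from_euler('z',az,degrees=True).as_matrix()@np.diag([1,-1,-1])
    to([c[0],c[1],.2],R)
R=Ro.from_euler('z',56,degrees=True).as_matrix()@np.diag([1,-1,-1])
print(R.T@(np.array([*c,.2])-s['tool_pos'])*100)
```

```text
t 10.8667 in cap frame mm [ 4.900e-01 -1.400e-01  1.515e+02] ang 62.66 F [-0.1 -0.4 -1.1] M [-0.01  0.34 -0.02] w 14.7 59.978869557380676 q [-0.51 -0.37  1.88  0.18  1.23  0.05]
tool x az 58.44247466129217
shift cm [ 31.14 -17.61  14.98] rot deg [ 19.39 -16.36  25.77]
shift cm [ 31.14 -17.61  14.98] rot deg [ 22.38 -11.47   0.2 ]
shift cm [ 31.14 -17.61  14.98] rot deg [ 24.59  -6.2  -25.38]
[ 34.0557628  -11.93094611  14.21412203]
```

View pics/lift.png

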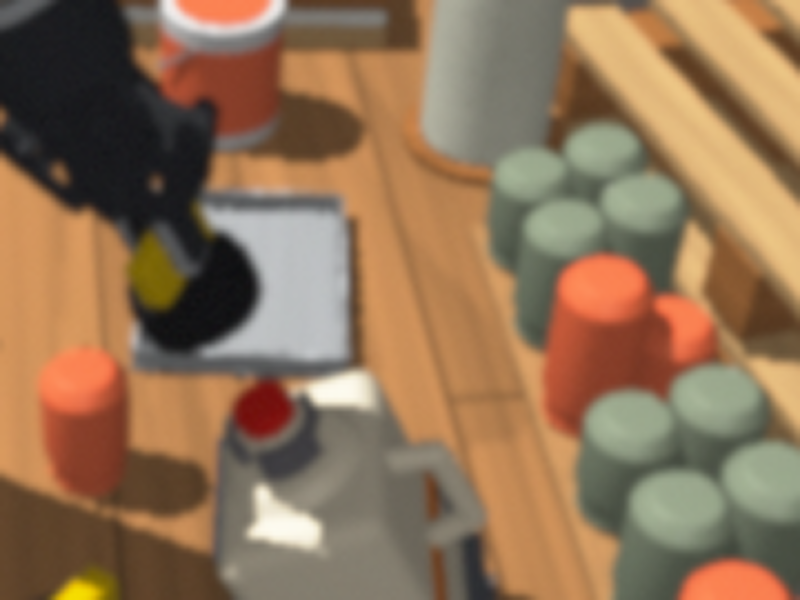

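The cap is in the gripper at (200,280) and the red seal is bare at (262,408). Nothing else has moved. Next I'll level the cap and carry it over the tray.

Emit:
{"fn": "move_arm", "kwargs": {
  "rows": [
    [0,0,0,5.6,-2.87,0.05,-1],
    [0,0,0,5.6,-2.87,0.05,-1],
    [0,0,0,5.6,-2.87,0.05,-1],
    [0,0,0,5.6,-2.87,0.05,-1],
    [1.6,-0.6,0,0,0,0,-1],
    [2.7,-0.95,0,0,0,0,-1],
    [2.7,-0.95,0,0,0,0,-1],
    [2.7,-0.95,0,0,0,0,-1],
    [2.7,-0.95,0,0,0,0,-1],
    [2.7,-0.95,0,0,0,0,-1],
    [2.7,-0.95,0,0,0,0,-1],
    [2.7,-0.95,0,0,0,0,-1],
    [2.7,-0.95,0,0,0,0,-1],
    [2.7,-0.95,0,0,0,0,-1],
    [2.7,-0.95,0,0,0,0,-1],
    [2.7,-0.95,0,0,0,0,-1],
    [2.7,-0.95,0,0,0,0,-1],
    [0,0,0,0,0,0,-1],
    [0,0,0,0,0,0,-1]
  ]
}}

```text
time: 12.5
tool_pos: [0.6382, 0.1751, 0.3384]
tool_rot: [-0.002, 0.882, 0.471, -0.002]
contact_force: [0.3, -0.2, -0.8]
gripper_width: 0.172
grasp_force: 59.9
```

Run:
```python
from go import *
R=Ro.from_euler('z',56,degrees=True).as_matrix()@np.diag([1,-1,-1])
to([.6394,.1737,.08],R); rep()
a=manip.grab_frame('side')['img'][150:285,240:420]
cv2.imwrite('pics/over.png',cv2.resize(a,(800,600),interpolation=cv2.INTER_CUBIC))
```

```text
shift cm [1.000e-02 3.100e-01 2.584e+01] rot deg [-0.3   0.15  0.15]
t 12.5 in cap frame mm [ 44.73 358.24 126.79] ang 64.87 F [-0.1 -0.2 -0.8] M [-0.05 -0.01  0.  ] w 14.6 59.936150908470154 q [0.15 0.11 1.41 0.   1.63 0.75]
```

View pics/over.png

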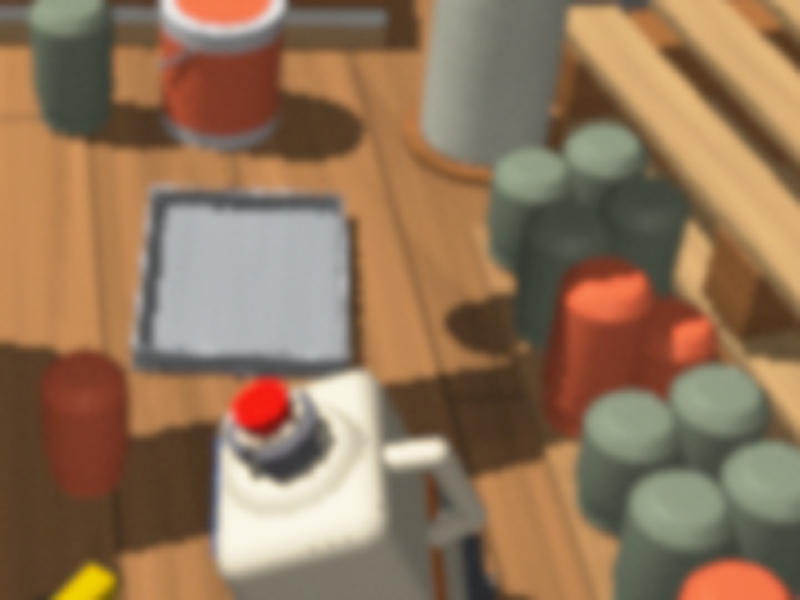

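The crop shows the tray empty and clear; the cap is held higher up, out of frame, and the gripper width is unchanged. Descending now.

Emit:
{"fn": "move_arm", "kwargs": {
  "rows": [
    [0,0.3,1.5,-0.3,0.15,0,-1],
    [0,0,2.5,0,0,0,-1],
    [0,0,2.5,0,0,0,-1],
    [0,0,2.5,0,0,0,-1],
    [0,0,2.5,0,0,0,-1],
    [0,0,2.5,0,0,0,-1],
    [0,0,2.5,0,0,0,-1],
    [0,0,2.5,0,0,0,-1],
    [0,0,2.5,0,0,0,-1],
    [0,0,2.0,0,0,0,-1],
    [0,0,1.5,0,0,0,-1],
    [0,0,0,0,0,0,-1],
    [0,0,0,0,0,0,-1]
  ]
}}

```text
time: 13.63
tool_pos: [0.6411, 0.1714, 0.0899]
tool_rot: [0.0, 0.883, 0.469, 0.001]
contact_force: [0.2, 0.2, -0.9]
gripper_width: 0.175
grasp_force: 59.9
```

Run:
```python
from go import *
R=Ro.from_euler('z',56,degrees=True).as_matrix()@np.diag([1,-1,-1])
to([.6394,.1737,.055],R); rep()
a=manip.grab_frame('side')['img'][165:255,240:360]
cv2.imwrite('pics/low.png',cv2.resize(a,(800,600),interpolation=cv2.INTER_CUBIC))
```

```text
shift cm [ 0.1  -0.27  3.49] rot deg [ 0.04 -0.05 -0.06]
t 13.6333 in cap frame mm [-57.34 354.84 -99.81] ang 64.6 F [-0.2  0.2 -0.9] M [-0.01  0.02  0.03] w 14.9 59.901636242866516 q [0.15 0.28 1.64 0.   1.22 0.74]
```

View pics/low.png

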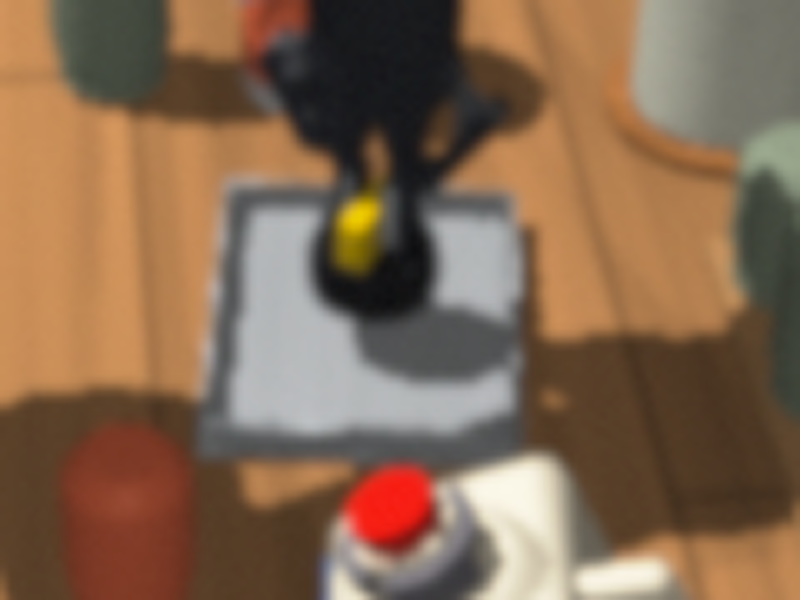

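The cap hangs level over the tray at (375,260), with its shadow inside the walls. Lowering it gently.

Emit:
{"fn": "move_arm", "kwargs": {
  "rows": [
    [0,0,1.2,0,0,0,-1],
    [0,0,0.9,0,0,0,-1],
    [0,0,0.5,0,0,0,-1],
    [0,0,0.3,0,0,0,-1],
    [0,0,0,0,0,0,-1],
    [0,0,0,0,0,0,-1]
  ]
}}

```text
time: 14.18
tool_pos: [0.6416, 0.1723, 0.0616]
tool_rot: [0.0, 0.883, 0.469, 0.001]
contact_force: [0.5, -0.1, -1.1]
gripper_width: 0.173
grasp_force: 59.9
```

Emit:
{"fn": "move_arm", "kwargs": {
  "rows": [
    [0,0,0.15,0,0,0,-1],
    [0,0,0.15,0,0,0,-1],
    [0,0,0,0,0,0,-1],
    [0,0,0,0,0,0,-1]
  ]
}}

```text
time: 14.52
tool_pos: [0.6418, 0.1723, 0.0589]
tool_rot: [0.0, 0.883, 0.469, 0.002]
contact_force: [0.7, -0.4, -1.3]
gripper_width: 0.174
grasp_force: 59.9
```

Emit:
{"fn": "move_arm", "kwargs": {
  "rows": [
    [0,0,0.15,0,0,0,-1],
    [0,0,0.1,0,0,0,-1],
    [0,0,0,0,0,0,-1],
    [0,0,0,0,0,0,-1]
  ]
}}

```text
time: 14.85
tool_pos: [0.6417, 0.1722, 0.0562]
tool_rot: [0.0, 0.883, 0.469, 0.001]
contact_force: [0.6, -0.2, -1.2]
gripper_width: 0.173
grasp_force: 59.9
```

Emit:
{"fn": "move_arm", "kwargs": {
  "rows": [
    [0,0,0.1,0,0,0,-1],
    [0,0,0.05,0,0,0,-1],
    [0,0,0,0,0,0,-1],
    [0,0,0,0,0,0,-1]
  ]
}}

```text
time: 15.18
tool_pos: [0.642, 0.1723, 0.0556]
tool_rot: [0.001, 0.883, 0.469, 0.002]
contact_force: [-1.2, -1.1, 3.4]
gripper_width: 0.172
grasp_force: 60.5
```

Emit:
{"fn": "move_arm", "kwargs": {
  "rows": [
    [0,0,0.1,0,0,0,-1],
    [0,0,0,0,0,0,-1],
    [0,0,0,0,0,0,-1]
  ]
}}

```text
time: 15.43
tool_pos: [0.6422, 0.1723, 0.0555]
tool_rot: [0.001, 0.883, 0.469, 0.002]
contact_force: [-3.6, -0.9, 9.1]
gripper_width: 0.177
grasp_force: 61.1
```

Emit:
{"fn": "move_arm", "kwargs": {
  "rows": [
    [0,0,-0.1,0,0,0,-1],
    [0,0,0,0,0,0,-1],
    [0,0,0,0,0,0,-0.5],
    [0,0,0,0,0,0,-0.3],
    [0,0,0,0,0,0,0],
    [0,0,0,0,0,0,0.2],
    [0,0,0,0,0,0,0.2],
    [0,0,0,0,0,0,0.2],
    [0,0,-0.5,0,0,0,0.2],
    [0,0,-1,0,0,0,0.2],
    [0,0,-2,0,0,0,0.2],
    [0,0,-3,0,0,0,0.2],
    [0,0,-3,0,0,0,0.2],
    [0,0,-3,0,0,0,0.2],
    [0,0,-3,0,0,0,0.2],
    [0,0,-3,0,0,0,0.2],
    [0,0,-3,0,0,0,0.2],
    [0,0,-3,0,0,0,0.2],
    [0,0,0,0,0,0,0.2],
    [0,0,0,0,0,0,0.2]
  ]
}}

```text
time: 17.1
tool_pos: [0.6422, 0.1723, 0.3047]
tool_rot: [0.002, 0.883, 0.469, 0.005]
contact_force: [0.3, 0.4, -1.4]
gripper_width: 0.598
grasp_force: 0.0
```

Run:
```python
from go import *
rep()
a=manip.grab_frame('side')['img'][120:345,220:520]
cv2.imwrite('pics/end.png',cv2.resize(a,(800,600),interpolation=cv2.INTER_CUBIC))
```

```text
t 17.1 in cap frame mm [ 34.33 355.87  94.41] ang 64.51 F [-0.4  0.5 -1.4] M [0.01 0.04 0.02] w 50.8 0.0 q [0.15 0.11 1.46 0.   1.56 0.74]
```

View pics/end.png

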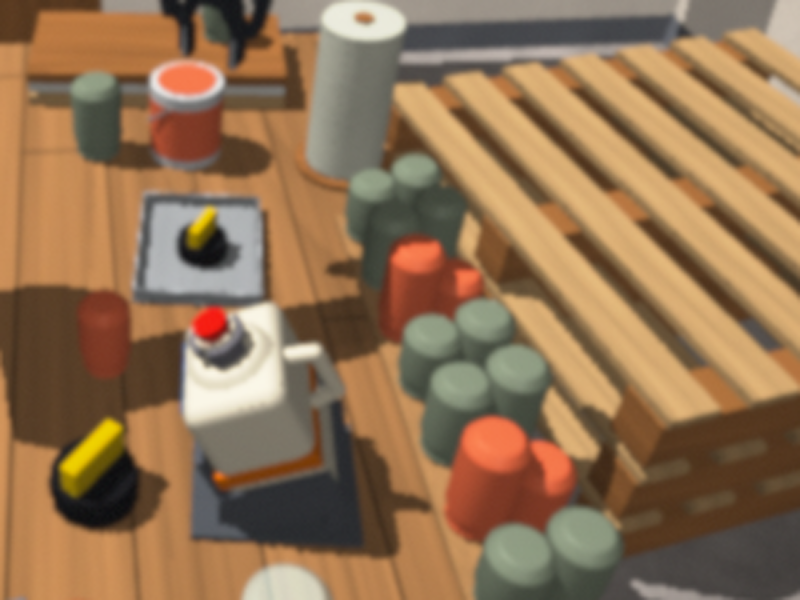

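The cap sits flat at (203,242) in the tray with its wing up, and the jug is open. The jars and tin are standing where they were, and the gripper is clear of everything.

```bash
python3 -c "
from plant import manip
print(manip.job_done())"
```

```text
the job is handed in; nothing more can be done
None
```

I pressed the jug's cap, turned it to its stop, lifted it off and set it wing up and flat in the steel tray; the jars and tin were left untouched, and the job was handed in at about 17 s.

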